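# Unhook two rack loops and park the bare hook in the corner stop

## Task

Two aluminium loops are still threaded on the steel rack hook lying on the jeweller's board. Work both off past the hook's upturned tip and put one loop in each of the two small wooden boxes; slide the bare hook along the board until its base plate sits flush in the corner of the low wooden stop, its rod reaching out over the wall farther from the robot. Never lift the hook off the board, and leave everything else on the bench where it is.

Things in the scene. Friction and masses are not known exactly. Their poses are not given: they have to be found in the camera images.
- hook: loose steel hook, 0.42 kg: base plate 70 (x) x 60 (y) x 12 mm high; on it a riser block 20 x 20 mm, centred at x=22, top 26 mm up; from it a round rod 8 mm thick, centre 20 mm above the board, free underneath, first along y=0 towards +x, then bent towards +y (see hook_bend, hook_tip). Origin: centre of the plate's underside; x towards the rod, z up. Centre of mass about 15 mm along +x.
- hook_bend (a point): on the rod's centreline where its bend begins (115, 0, 20 mm in the hook's frame). Before it the rod runs straight along the hook's x; after it the centreline turns 90 degrees towards +y with 18 mm radius, reaching (133, 18, 20 mm). Axes as the hook's.
- hook_tip (a point): centre of the rod's rounded tip (133, 64, 29 mm in the hook's frame). From the bend the rod runs straight along +y at x=133 to y=60 mm, then turns up: the tip's top is 33 mm above the board. A loop held upright must be raised 3 to 10 mm above the board to pass over the tip without lifting the hook. Axes as the hook's.
- hook_corner (a point): lower corner of the hook's base plate at its +x, -y corner (35, -30, 0 mm in the hook's frame); belongs in the stop's inner corner. Axes as the hook's.
- loop_a: aluminium loop, 80 g: closed frame 36 mm wide, 36 high, of 5 mm bars (opening 26 x 26, 5 to 31 mm above its underside); on top a grip tab 20 wide, 25 high (to 60 mm in all); 12 mm thick throughout. Stands on the board, threaded on the hook's rod. Origin: centre of the underside; x through the opening, along the rod; y across the width; z up. Both loops are alike; either may be nearer the bend.
- loop_b: aluminium loop, 80 g: closed frame 36 mm wide, 36 high, of 5 mm bars (opening 26 x 26, 5 to 31 mm above its underside); on top a grip tab 20 wide, 25 high (to 60 mm in all); 12 mm thick throughout. Stands on the board, threaded on the hook's rod. Origin: centre of the underside; x through the opening, along the rod; y across the width; z up. Both loops are alike; either may be nearer the bend.
- stop: fixed low L-shaped wooden stop, 10 mm high, walls 12 mm thick (the hook's rod passes over). Origin: the inner corner at board level. Front wall: inner face at x=0, wall on the +x side, reaching 80 mm along +y. Side wall: inner face at y=0, wall on the -y side, reaching 100 mm along -x. The base plate belongs at x<0, y>0, its x axis along the stop's.
- box_a: open wooden box, 80 x 80 mm outside, 30 mm high, walls and floor 5 mm, inside 70 x 70 mm; fixed to the table. Origin: centre of its underside, x and y along its sides, z up. The two boxes are identical.
- box_b: open wooden box, 80 x 80 mm outside, 30 mm high, walls and floor 5 mm, inside 70 x 70 mm; fixed to the table. Origin: centre of its underside, x and y along its sides, z up. The two boxes are identical.
- beaker: loose white ceramic cup, radius 30 mm, 55 mm high, leave alone; origin at the centre of its underside
- bench_block: loose steel block 60 x 60 x 22 mm, leave alone; origin at the centre of its underside
- spool: loose copper spool, radius 22 mm, 36 mm high, leave alone; origin at the centre of its underside
- bangle: loose steel bangle lying flat, radius 30 mm, 12 mm high, leave alone; origin at the centre of its underside
- flux: loose amber jar, radius 24 mm, 90 mm high, leave alone; origin at the centre of its underside
Things that resemble listed ones, but are neither listed nor needed, are in the scene too. What is shaped like the loop_b but purple is not meant. Leave any purple look-alike of the loop_a alone.

How it is judged:
At the end, for the whole second after the job is handed in: One loop in each wooden box (its underside's centre within 37 mm of the box's middle along both sides, below 25 mm); the hook flat, its +x, -y base corner within 5 mm of both faces of the stop's inner corner and square to it within 0.07 rad; all three at rest ((((x of loop_a in the frame of box_a between -0.037 and 0.037 m and y of loop_a in the frame of box_a between -0.037 and 0.037 m and z of loop_a in the frame of box_a below 0.025 m) and (x of loop_b in the frame of box_b between -0.037 and 0.037 m and y of loop_b in the frame of box_b between -0.037 and 0.037 m and z of loop_b in the frame of box_b below 0.025 m)) or ((x of loop_a in the frame of box_b between -0.037 and 0.037 m and y of loop_a in the frame of box_b between -0.037 and 0.037 m and z of loop_a in the frame of box_b below 0.025 m) and (x of loop_b in the frame of box_a between -0.037 and 0.037 m and y of loop_b in the frame of box_a between -0.037 and 0.037 m and z of loop_b in the frame of box_a below 0.025 m))) and x of hook_corner in the frame of stop between -0.005 and 0.005 m and y of hook_corner in the frame of stop between -0.005 and 0.005 m and angle between the x axis of hook and the x axis of stop, either way round below 0.07 rad and angle between hook's own z axis and vertical below 0.05 rad and linear speed of each of hook, loop_a, loop_b below 0.02 m/s); the robot touches nothing.
It fails at once if the hook is lifted off the board (its base plate's centre rises more than 15 mm, or it tips more than 0.35 rad) (height (world z) of hook above 0.015 m or angle between hook's own z axis and vertical above 0.35 rad).
It fails at once if one of the bystanders (cup, steel block, spool, bangle, jar) is moved more than 20 mm (distance of any of beaker, bench_block, spool, bangle, flux from where it was at the start of the episode above 0.02 m).
It also fails if it takes over 72 s, if anything falls off the work surface, if the arm or the gripper's body presses on something with over 40 N, if the wrist force passes 120 N, or if a joint passes its speed limit or range.

## Robot

A 7-joint arm with a two-finger parallel gripper is mounted at the origin on the work surface. World frame = base frame: x ahead of the robot, y to its left, z up, the work surface at z = 0. Lengths are in m, angles in rad, forces in N, time in s.
With the tool pointing down it reaches from about 0.425 to 0.925 m from the base axis. Payload 6.8 kg.
Tool frame: the origin (TCP) lies between the finger pads; the fingertips stand 22 mm ahead of it and the grasp point (between the pads) lies 3 mm ahead of it; z points along the fingers, y is the line along which they close (so a half turn about z gives the same grasp; the last joint's range is limited). The gripper opens to 85 mm and grips with 20 to 120 N. Pads are 22 mm wide; open, the fingers measure 114 mm over their backs; the gripper's body (76 mm by 85 mm) begins 54 mm behind the grasp point. The pads swing forward as they close: fully open they stand 13 mm farther back than shut.
Start: joints at [-1.4, 0.477, 0.022, 1.555, -0.011, 1.109, -0.083], TCP at [0.186, 0.649, 0.253] pointing down, gripper open.
Joint ranges: [-2.96, 2.96], [-0.34, 2.1], [-1.41, 1.46], [0.24, 2.44], [-1.37, 4.51], [0.17, 1.92], [-2.96, 2.96]. Speed limits (rad/s): [2.39, 2.39, 3.14, 3.14, 3.14, 3.14, 3.14].

## Interface

Orientations are given as a unit quaternion [x, y, z, w].
In Python, from workcell import * gives the robot as it stands. The module is installed in compiled form; this text tells all that it offers.
- The arm moves only by the shell command python3 -m pendant 'ROWS' [FORCE]. ROWS is JSON, one flat list of numbers, 5 for each row, row after row: the finger opening in cm, from 0 to 8.54, then the shift along the tool's x, y, z in cm, then the turn about the tool's z in degrees. A call has exactly 10 rows; each row is the pose to reach, as a shift and turn from the pose commanded when the call began, along the tool's axes at that moment; what a row does not reach only later rows make up. A row lasts 1/10 s, in which the tool goes at most 50 mm and 8.59 degrees, less where a joint would pass 70% of its speed; a pose out of reach is approached as far as the arm can. A call with a gripper value outside its range is refused whole. The fingers move at their own pace and stop on an object; FORCE is the grip in N (left out, the last holds). Time passes only in rows, so rows that repeat a pose let the fingers close, or fill a call up. It gives the time, the measured TCP pose, the force, the opening and the grip force at its end, in the units of the state.
- get_state(): the state, without advancing time (a new reading comes with each control period).
- snapshot(name): name is "scene" or "top"; returns (picture, depth): 384x512x3 uint8, red, green, blue; 384x512 float32, m along the optical axis (not along the pixel's ray), 0 where there is no reading.
- get_calibration(name): a dict with "mtx" (3x3 intrinsics, pixels), "eye" and "rotation" of the camera in the world. Camera axes: x right, y down, z forward; pixel columns grow to the right and rows downward; lengths in m; the calibration is good to about 2 mm. A picture is of the moment at which its call begins. get_calibration takes no time and is no camera call.
- sign_off(): hands the job in; it is judged then, once.
The state is a dict: "time_s": time; "joints": joint angles; "joint_vel": joint speeds; "joint_torque": joint torques, N m; "ee_pos": TCP position; "tcp_rot": TCP orientation; "contact_force": force on the tool from outside, world axes, zero at the start; "ft_torque": the same for the moment, N m; "finger_gap": finger opening in m; "grasp_force": force on a finger pad.
Only numpy, scipy, OpenCV 4.12 (cv2) and the standard library are available. Lean on these libraries where they do the work, as an engineer would, in place of code of your own. Each camera call takes 0.05 s, during which the arm holds its last target. There are 200 camera calls.

## Working session

There is one attempt and no reset: what is moved stays moved. The work goes in short steps, Python scripts to look and compute and a shell command to move; the robot and the scene stay as the last step left them, time stands still between calls to the robot, and variables do not carry over. Pictures are saved under pics/ and viewed, at most 11 in all, crops included, and the job is handed in when it is done.

```bash
mkdir -p pics
python3 - <<'E'
from workcell import *
import cv2,numpy as np
s=get_state();print(s)
for n in("scene","top"):
    p,d=snapshot(n);c=get_calibration(n);print(n,c)
    np.savez(f"{n}0.npz",p=p,d=d)
    cv2.imwrite(f"pics/{n}0.png",cv2.resize(p[:,:,::-1],(800,600)))
E
```

```text
{'time_s': 0.0, 'joints': array([-1.40010363,  0.47782747,  0.02235314,  1.55643194, -0.0114988 ,
        1.10929474, -0.08306521]), 'joint_vel': array([-3.92164758e-04, -6.47770297e-04, -7.66166775e-05, -7.10288184e-04,
        1.09455991e-03, -8.60469871e-04, -1.07921523e-03]), 'joint_torque': array([ 9.62800698e-06, -5.96457160e+01,  1.60791781e+00, -2.81196392e+01,
        1.24032740e-02,  9.38346639e-03,  6.01281329e-06]), 'ee_pos': array([0.18562645, 0.64841101, 0.25231583]), 'tcp_rot': array([ 1.38922899e-01,  9.90302776e-01, -9.14861871e-04, -5.55593637e-05]), 'contact_force': array([-0.085965  , -0.17590386, -0.62906687]), 'ft_torque': array([-0.00136368,  0.01482862, -0.00533185]), 'grasp_force': 0.0, 'finger_gap': 0.08560340809284929}
scene {'mtx': array([[436.28242811,   0.        , 250.01377565],
       [  0.        , 436.28242811, 194.91221993],
       [  0.        ,   0.        ,   1.        ]]), 'eye': array([ 0.95769621, -0.27205405,  0.87048046]), 'rotation': array([ 0.83199954,  0.49285828, -0.12406403, -0.22243112])}
top {'mtx': array([[450.8669091 ,   0.        , 246.22302902],
       [  0.        , 450.8669091 , 197.52405459],
       [  0.        ,   0.        ,   1.        ]]), 'eye': array([ 0.36989653, -0.04434301,  1.20607136]), 'rotation': array([ 0.71442945, -0.69493486,  0.05027615, -0.06425268])}
```

View pics/top0.png

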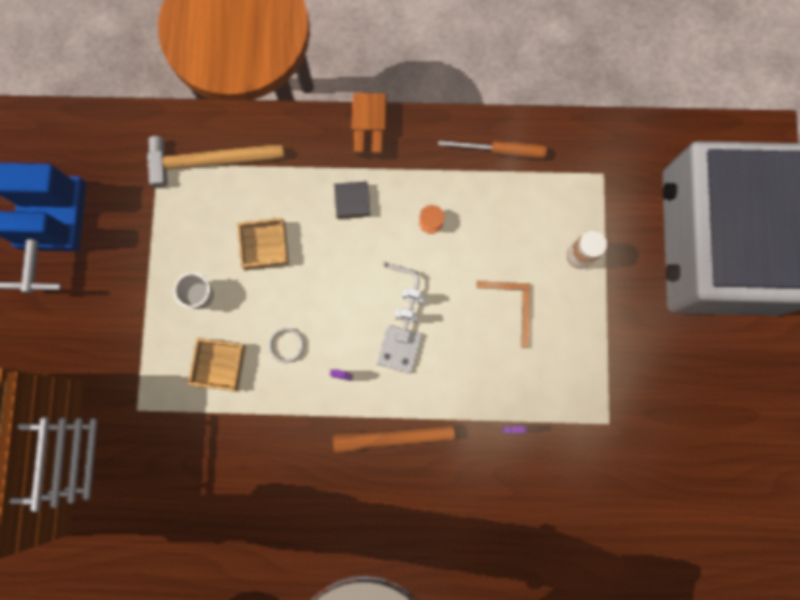

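View pics/scene0.png

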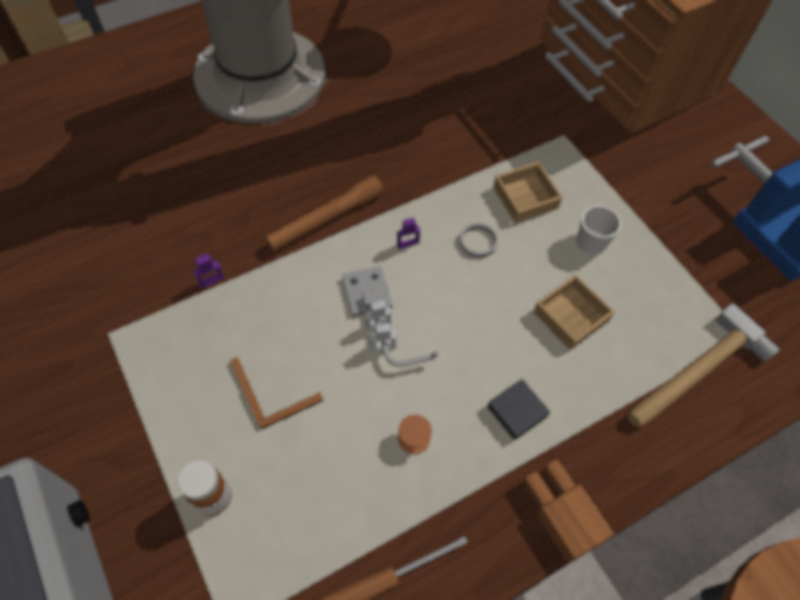

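The top view shows the hook plate at (400,350), its rod up to a bend at (418,270) and a tip at (388,265). The two aluminium loops are on the rod at (413,293) and (405,314). The stop's corner is at (530,285) and the boxes are at (263,244) and (216,365). Loop candidates are the silver pair on the rod, plus purple ones at (342,374) and (514,429). The silver pair fits the description, since the purple ones are excluded decoys. I'll confirm that in a crop.

```bash
cat > h.py <<'E'
import numpy as np,cv2
from scipy.spatial.transform import Rotation as R
from workcell import *
C={n:get_calibration(n) for n in("scene","top")}
def ray(n,uv):
    c=C[n];d=np.linalg.inv(c["mtx"])@np.array([uv[0],uv[1],1.]);return c["eye"],R.from_quat(c["rotation"]).apply(d)
def cast(n,uv,z):
    e,d=ray(n,uv);return (e+d*(z-e[2])/d[2])
def tri(ua,ub):
    (e,d),(f,g)=ray("top",ua),ray("scene",ub)
    k=np.linalg.lstsq(np.c_[d,-g],f-e,rcond=None)[0];p,q=e+k[0]*d,f+k[1]*g
    return (p+q)/2,np.linalg.norm(p-q)
def proj(n,P):
    c=C[n];q=R.from_quat(c["rotation"]).inv().apply(np.asarray(P)-c["eye"]);q=q@c["mtx"].T;return q[...,:2]/q[...,2:]
def depthpts(n,d):
    c=C[n];v,u=np.mgrid[:384,:512];P=np.dstack([u,v,np.ones_like(u)])@np.linalg.inv(c["mtx"]).T*d[...,None]
    return R.from_quat(c["rotation"]).apply(P.reshape(-1,3)).reshape(384,512,3)+c["eye"]
E
python3 - <<'E'
from h import *
T=np.load("top0.npz");S=np.load("scene0.npz")
a=cv2.resize(T['p'][155:245,230:350],None,fx=6.6,fy=6.6,interpolation=cv2.INTER_CUBIC)[:,:,::-1]
cv2.imwrite("pics/c1.png",a)
b=cv2.resize(S['p'][160:250,205:295],None,fx=6.6,fy=6.6,interpolation=cv2.INTER_CUBIC)[:,:,::-1]
cv2.imwrite("pics/c2.png",b)
P=depthpts("top",T['d'])
print("board z",P[300//1*0+200,200],P[150,250])
hsv=cv2.cvtColor(T['p'],cv2.COLOR_RGB2HSV)
z=P[...,2]
# boxes, stop: brown by hue/sat within board
m=((hsv[...,1]>90)&(hsv[...,0]<22)).astype(np.uint8)
m[:112]=0;m[262:]=0;m[:,:100]=0;m[:,380:]=0
n,l,st,ce=cv2.connectedComponentsWithStats(m)
for i in range(1,n):
    if st[i,4]>40:
        cs=(l==i).astype(np.uint8);ys,xs=np.where(l==i);r=cv2.minAreaRect(np.c_[xs,ys].astype(np.float32))
        zz=z[l==i];zt=np.percentile(zz,90)
        print(st[i],r,'z',np.percentile(zz,[10,50,90]).round(4),[cast("top",q,zt).round(4).tolist() for q in cv2.boxPoints(r)])
E
```

```text
board z [0.55660989 0.10754128 0.00103871] [ 0.69894323 -0.02414927  0.00356166]
[268 131  17  19 246] ((275.5000305175781, 140.00001525878906), (16.26345443725586, 17.677669525146484), 45.0) z [0.004  0.0346 0.0382] [[0.7166, -0.0602, 0.0382], [0.7521, -0.093, 0.0382], [0.7209, -0.1243, 0.0382], [0.6856, -0.0915, 0.0382]]
[152 140  32  32 896] ((167.74752807617188, 155.47525024414062), (30.149629592895508, 30.05012321472168), 84.2894058227539) z [0.002  0.0064 0.0292] [[0.7078, 0.2435, 0.0292], [0.7182, 0.1627, 0.0292], [0.6352, 0.1502, 0.0292], [0.625, 0.2301, 0.0292]]
[367 155  12  13  48] ((371.0090637207031, 162.30995178222656), (14.866066932678223, 5.381381988525391), 47.72631072998047) z [0.0542 0.0592 0.0647] [[0.6664, -0.3211, 0.0647], [0.6763, -0.3315, 0.0647], [0.6477, -0.3567, 0.0647], [0.6378, -0.3464, 0.0647]]
[305 180  35  42 297] ((321.4209899902344, 200.44908142089844), (34.07904052734375, 40.269371032714844), 1.8476102352142334) z [0.0061 0.0094 0.0124] [[0.5083, -0.1723, 0.0124], [0.6174, -0.1749, 0.0124], [0.6168, -0.2663, 0.0124], [0.5078, -0.2624, 0.0124]]
[120 217  37  33 966] ((137.81082153320312, 233.1351318359375), (32.22220230102539, 31.564605712890625), 9.462322235107422) z [0.0016 0.0056 0.0289] [[0.425, 0.3096, 0.0289], [0.5072, 0.302, 0.0289], [0.4954, 0.2169, 0.0289], [0.4136, 0.2254, 0.0289]]
```

View pics/c1.png

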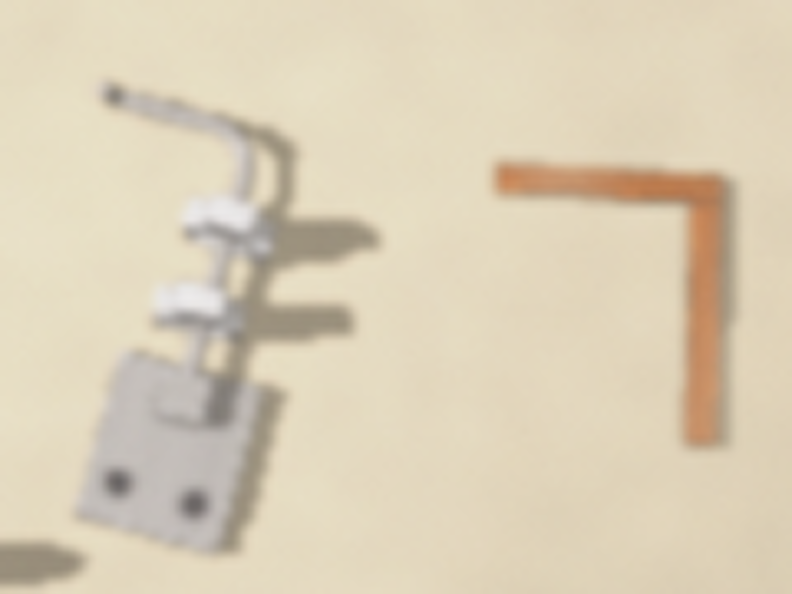

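View pics/c2.png

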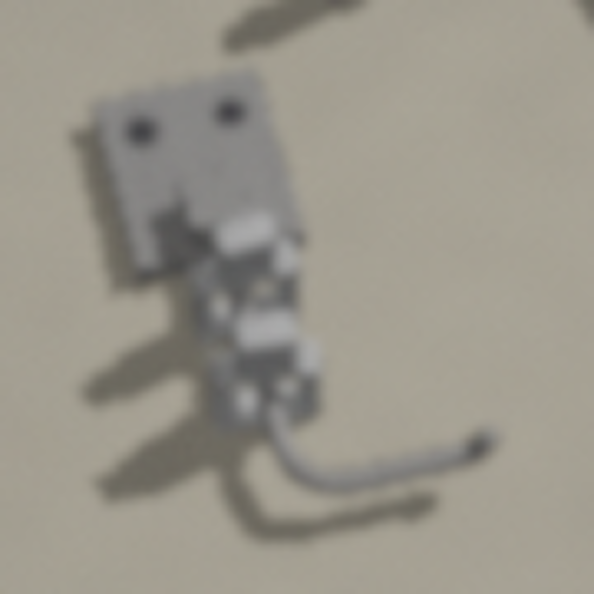

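The crops show the two silver loops on the rod, with tab tops at crop 1 (222,213) and (190,300) and crop 2 (268,328) and (243,232). The tip is at (112,95) in crop 1 and (482,443) in crop 2. Nothing purple is threaded on the hook, so the silver pair is the target.

Run:
```python
from h import *
t=lambda x,y:((x+.5)/6.6-.5+230,(y+.5)/6.6-.5+155)
s=lambda x,y:((x+.5)/6.6-.5+205,(y+.5)/6.6-.5+160)
f=lambda p:np.round(p,4).tolist()
cor=[cast("top",t(*q),.012) for q in[(128,352),(264,388),(220,552),(78,517)]]
print("plate top",[f(c) for c in cor],"mean",f(np.mean(cor,0)))
cs=[cast("scene",s(*q),.012) for q in[(97,102),(258,72),(302,238),(140,275)]]
print("plate scene",[f(c) for c in cs],"mean",f(np.mean(cs,0)))
for n,a,b in[("tip",(112,95),(482,443)),("far loop tab",(222,213),(268,328)),("near loop tab",(190,302),(243,232)),("plate hole1",(118,482),(230,112)),("plate hole2",(193,503),(140,130))]:
    p,e=tri(t(*a),s(*b));print(n,f(p),round(e,4))
for n,q in[("stop outer corner",(722,176)),("front end in",(497,193)),("front end out",(497,163)),("inner corner",(688,205)),("side end in",(686,443)),("side end out",(718,445))]:
    print(n,f(cast("top",t(*q),.010)))
# scene stop by colour
S=np.load("scene0.npz");P=depthpts("scene",S['d']);hsv=cv2.cvtColor(S['p'],cv2.COLOR_RGB2HSV)
m=(hsv[...,1]>90)&(hsv[...,0]<22)&(P[...,2]>.006)&(P[...,2]<.016)&(P[...,0]>.45)&(P[...,0]<.65)&(P[...,1]<-.13)&(P[...,1]>-.3)
Q=P[m];c=cv2.minAreaRect(Q[:,:2].astype(np.float32)*1000);print("stop scene mm",c,cv2.boxPoints(c).round(1).tolist())
T=np.load("top0.npz");PT=depthpts("top",T['d'])
for n,D,PP in(("top",T,PT),("scene",S,P)):
    for nm,(x,y) in{"boxA":(.67,.197),"boxB":(.46,.263)}.items():
        k=(abs(PP[...,0]-x)<.06)&(abs(PP[...,1]-y)<.06)&(PP[...,2]>.02)&(PP[...,2]<.04)
        r=cv2.minAreaRect(PP[k][:,:2].astype(np.float32)*1000);print(n,nm,np.round(r[0],1),np.round(r[1],1),round(r[2],1),np.median(PP[k][:,2]))
```

```text
plate top [[0.537, -0.026, 0.012], [0.5238, -0.0813, 0.012], [0.4571, -0.0651, 0.012], [0.4696, -0.0078, 0.012]] mean [0.4969, -0.045, 0.012]
plate scene [[0.4574, -0.0646, 0.012], [0.4733, -0.0089, 0.012], [0.5398, -0.0279, 0.012], [0.5261, -0.0832, 0.012]] mean [0.4992, -0.0461, 0.012]
tip [0.6405, -0.0168, 0.0243] 0.0003
far loop tab [0.5859, -0.064, 0.0567] 0.0043
near loop tab [0.5503, -0.053, 0.0545] 0.0058
plate hole1 [0.4837, -0.0245, 0.012] 0.0022
plate hole2 [0.4758, -0.0553, 0.0127] 0.0033
stop outer corner [0.6162, -0.2663, 0.01]
front end in [0.6068, -0.1748, 0.01]
front end out [0.6193, -0.1747, 0.01]
inner corner [0.6038, -0.2525, 0.01]
side end in [0.5063, -0.2515, 0.01]
side end out [0.5058, -0.2643, 0.01]
stop scene mm ((563.8717651367188, -221.12521362304688), (89.41212463378906, 111.3075942993164), 88.27223205566406) [[506.8999938964844, -264.1000061035156], [618.2000122070312, -267.5], [620.7999877929688, -178.10000610351562], [509.6000061035156, -174.8000030517578]]
top boxA [674.3 197.9] [81.  80.9] 8.3 0.02822794694298536
top boxB [461.4 264.3] [81.5 80.1] 83.6 0.028079766348324542
scene boxA [673.5 197.7] [81.3 83. ] 7.9 0.027795190193413255
scene boxB [460.7 264.1] [81.  82.6] 83.5 0.02724392557188471
```

```bash
cat >> h.py <<'E'
def go(x,y,z,yaw=None):
    "tool-axes shift (cm) and turn (deg) to put TCP at xyz, tool y axis at world angle yaw"
    s=get_state();r=R.from_quat(s["tcp_rot"]);d=r.inv().apply(np.array([x,y,z])-s["ee_pos"])*100
    ty=r.apply([0,1,0]);a=np.degrees(np.arctan2(ty[1],ty[0]))
    print("tcp",s["ee_pos"].round(4),"tooly",a.round(1),"t",round(s["time_s"],2),"-> shift",d.round(2),"turn",None if yaw is None else round(a-yaw,1))
E
python3 - <<'E'
from h import *
for n in("top","scene"):
    D=np.load(n+"0.npz");P=depthpts(n,D['d'])
    k=(abs(P[...,0]-.57)<.06)&(abs(P[...,1]+.06)<.05)&(P[...,2]>.045)&(P[...,2]<.075)
    Q=P[k];g=Q[:,0]>.568
    for q in(Q[g],Q[~g]):
        v=q[q[:,2]>.052];r=cv2.minAreaRect(v[:,:2].astype(np.float32)*1000);print(n,len(v),np.median(v,0).round(4),np.round(r[0],1),np.round(r[1],1),round(r[2],1),np.percentile(v[:,2],90).round(4))
go(.585,-.066,.062,75.7)
E
```

```text
top 35 [ 0.5862 -0.0665  0.0585] [586.5 -65.8] [19.7 11.6] 74.5 0.062
top 34 [ 0.552  -0.0546  0.0585] [552.2 -55.4] [18.7 11.8] 81.2 0.0607
scene 59 [ 0.5882 -0.0667  0.0588] [586.4 -66.8] [19.8 12.6] 76.6 0.0606
scene 56 [ 0.5528 -0.0556  0.0587] [551.1 -55.1] [19.7 13.3] 76.4 0.0608
tcp [0.1856 0.6485 0.2524] tooly 74.0 t 0.1 -> shift [-58.05 -57.67  19.14] turn -1.7
```

```bash
python3 -m pendant '[4,-3.4,-3.4,0,0, 4,-6.8,-6.8,0,0, 4,-10.2,-10.2,0,0, 4,-13.6,-13.6,0,0, 4,-17,-17,0,0, 4,-20.4,-20.4,0,0, 4,-23.8,-23.8,1,0, 4,-27.2,-27.2,2,0, 4,-30.6,-30.6,3,0, 4,-34,-34,4,0]' 60; python3 -m pendant '[4,-3.4,-3.4,1,0, 4,-6.8,-6.8,2,0, 4,-10.2,-10.2,3,0, 4,-13.6,-13.6,4,0, 4,-17,-17,4,0, 4,-20.4,-20,4,0, 4,-23,-22.5,5,-1, 4,-24.2,-23.7,7,-1.7, 4,-24.2,-23.7,8,-1.7, 4,-24.2,-23.7,8,-1.7]'; python3 -c "
from h import *
go(.5868,-.0666,.061,75.7)"
```

```text
time_s: 1.1
ee_pos: [0.4195, 0.2266, 0.213]
tcp_rot: [0.139, 0.99, 0.0, 0.0]
contact_force: [0.5, -0.2, 0.5]
finger_gap: 0.0402
grasp_force: 0.0
time_s: 2.1
ee_pos: [0.5848, -0.0654, 0.1313]
tcp_rot: [0.124, 0.992, -0.0, -0.002]
contact_force: [-0.7, 0.7, -0.6]
finger_gap: 0.0397
grasp_force: 0.0
tcp [ 0.5848 -0.0654  0.1313] tooly 75.7 t 2.1 -> shift [-0.25 -0.06  7.03] turn -0.0
```

```bash
python3 -m pendant '[4,-0.2,0,2,0, 4,-0.2,0,4,0, 4,-0.2,0,6,0, 4,-0.2,0,7,0, 4,-0.2,0,7,0, 1,-0.2,0,7,0, 1,-0.2,0,7,0, 1,-0.2,0,7,0, 1,-0.2,0,7,0, 1,-0.2,0,7,0]' 60
python3 - <<'E'
from h import *
go(.5868,-.0666,.067,75.7)
p,d=snapshot("scene");cv2.imwrite("pics/s1.png",cv2.resize(p[140:250,190:330],None,fx=5.5,fy=5.5,interpolation=2)[:,:,::-1])
E
```

```text
time_s: 3.1
ee_pos: [0.5893, -0.0663, 0.0644]
tcp_rot: [0.124, 0.992, 0.0, 0.001]
contact_force: [-0.0, 1.0, 6.9]
finger_gap: 0.0185
grasp_force: 59.3
tcp [ 0.5893 -0.0663  0.0644] tooly 75.7 t 3.1 -> shift [ 0.23 -0.09 -0.26] turn 0.0
```

View pics/s1.png

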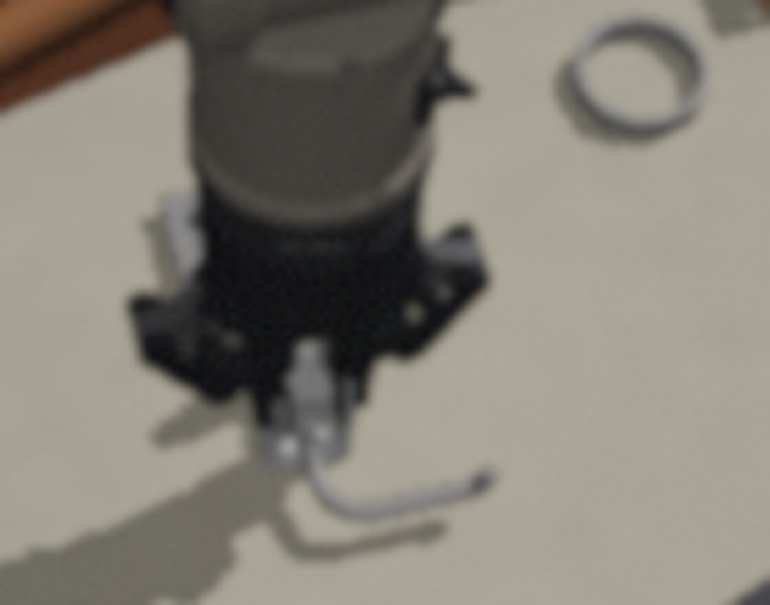

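The scene crop shows the far loop's tab between the pads, with its frame at (300,440) on the rod. The rod tip is free at (485,478). Next I lift about 6 mm and slide to the bend.

```bash
python3 -m pendant '[1,0,0,-0.3,0, 1,0,0,-0.6,0, 1,0,0,-0.9,0, 1,0,0,-0.9,0, 1,0,0,-0.9,0, 1,-0.5,-0.1,-0.9,0, 1,-1,-0.1,-0.9,0, 1,-1.6,-0.1,-0.9,0, 1,-2.2,-0.1,-0.9,0, 1,-2.2,-0.1,-0.9,0]'; python3 -c "
from h import *
go(.6,-.07,.067,75.7);print(get_state()['contact_force'])"
```

```text
time_s: 4.15
ee_pos: [0.6107, -0.0731, 0.0723]
tcp_rot: [0.124, 0.992, -0.0, 0.001]
contact_force: [0.3, -0.8, -1.5]
finger_gap: 0.0185
grasp_force: 58.6
tcp [ 0.6107 -0.0731  0.0723] tooly 75.7 t 4.15 -> shift [1.11 0.04 0.53] turn 0.0
[ 0.28236067 -0.75527917 -1.4543379 ]
```

```bash
python3 -m pendant '[1,-0.2,-0.1,0.1,-8.5, 1,-0.45,0,0.1,-17, 1,-0.7,0.1,0.1,-25.5, 1,-0.9,0.2,0.1,-34, 1,-1.1,0.4,0.1,-42.5, 1,-1.3,0.6,0.1,-51, 1,-1.45,0.8,0.1,-59.5, 1,-1.55,1.05,0.1,-68, 1,-1.65,1.3,0.1,-76.5, 1,-1.7,1.55,0.1,-85]'; python3 -c "
from h import *
go(.6,-.07,.067,165.7);print(get_state()['contact_force'])
p,d=snapshot('top');cv2.imwrite('pics/t2.png',cv2.resize(p[150:250,220:350],None,fx=6,fy=6,interpolation=2)[:,:,::-1])
"
```

```text
time_s: 5.15
ee_pos: [0.6297, -0.0622, 0.0712]
tcp_rot: [-0.581, 0.814, 0.0, -0.0]
contact_force: [-1.2, 1.1, -1.5]
finger_gap: 0.0182
grasp_force: 58.7
tcp [ 0.6297 -0.0622  0.0712] tooly 161.1 t 5.15 -> shift [1.71 2.56 0.42] turn -4.6
[-1.20081055  1.10041408 -1.46450901]
```

View pics/t2.png

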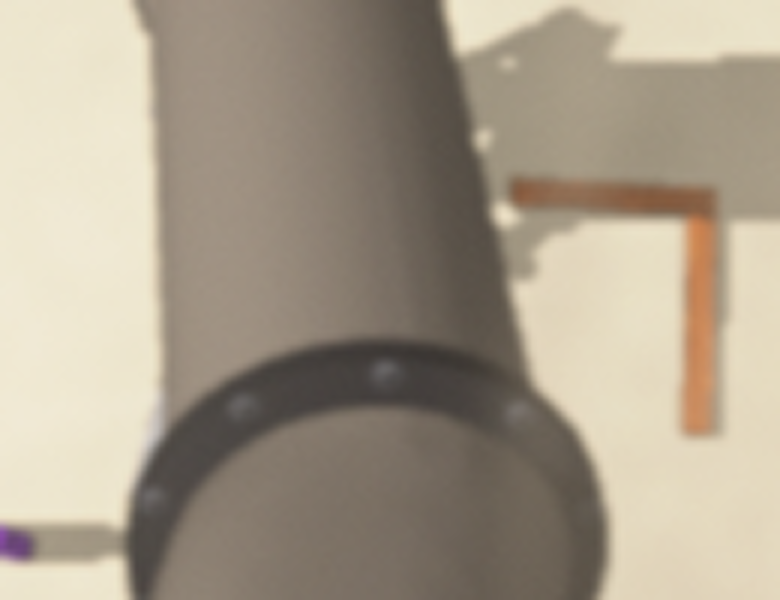

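The top view is blocked by the arm; only the stop is clear, its inner corner at about (688,205). Forces are low, so I continue along the rod and off the tip.

```bash
python3 -m pendant '[1,-0.5,0,0,-4.6, 1,-1.2,0.1,0,-4.6, 1,-2,0.2,0,-4.6, 1,-3,0.25,0,-4.6, 1,-4,0.3,0,-4.6, 1,-5,0.4,0,-4.6, 1,-6,0.5,0,-4.6, 1,-7,0.55,0,-4.6, 1,-8,0.65,0,-4.6, 1,-9,0.7,0,-4.6]'; python3 -c "
from h import *
print(get_state()['contact_force']);go(.674,.198,.12,98)"
```

```text
time_s: 6.2
ee_pos: [0.6531, 0.0262, 0.0713]
tcp_rot: [-0.611, 0.792, 0.0, -0.0]
contact_force: [0.0, -0.7, -0.6]
finger_gap: 0.0184
grasp_force: 58.7
[ 0.04559745 -0.73404403 -0.64690631]
tcp [0.6531 0.0262 0.0713] tooly 165.3 t 6.2 -> shift [-17.15   2.33  -4.87] turn 67.3
```

```bash
python3 -m pendant '[1,0,0,-1.5,0, 1,-1,0,-3,8, 1,-3,0.5,-4.5,16, 1,-6,1,-5,24, 1,-9,1.5,-5,32, 1,-12,2,-5,40, 1,-15,2.3,-5,48, 1,-17.1,2.3,-5,56, 1,-17.1,2.3,-4,64, 1,-17.1,2.3,-2.5,67]'; python3 -c "
from h import *
go(.674,.198,.072,98)"
```

```text
time_s: 7.2
ee_pos: [0.675, 0.1981, 0.0983]
tcp_rot: [-0.071, 0.997, 0.001, 0.002]
contact_force: [-0.1, -0.7, -0.7]
finger_gap: 0.0183
grasp_force: 58.7
tcp [0.675  0.1981 0.0983] tooly 98.2 t 7.2 -> shift [ 0.11 -0.    2.63] turn 0.2
```

```bash
python3 -m pendant '[1,0,0,1,0, 1,0,0,2,0, 1,0,0,2.6,0, 1,0,0,2.6,0, 4,0,0,2.6,0, 4,0,0,2.6,0, 4,0,0,2,0, 4,0,0,0,0, 4,0,0,-3,0, 4,0,0,-7,0]'; python3 -c "
from h import *
go(.55,-.055,.16,75.7)"
```

```text
time_s: 8.2
ee_pos: [0.6729, 0.1963, 0.1663]
tcp_rot: [-0.073, 0.997, -0.0, -0.001]
contact_force: [0.5, 0.9, 0.5]
finger_gap: 0.0401
grasp_force: 0.0
tcp [0.6729 0.1963 0.1663] tooly 98.3 t 8.2 -> shift [ 15.8  -23.08   0.69] turn 22.6
```

Run:
```python
from h import *
im=[]
for n in("top","scene"):
    p,d=snapshot(n);P=depthpts(n,d);np.savez(n+"1.npz",p=p,d=d)
    x,y,w,h=(150,130,160,130) if n=="top" else (180,100,220,130)
    im.append(cv2.resize(p[y:y+h,x:x+w],(400,300) if 0 else (int(w*2.3),int(h*2.3)) if n=="top" else (int(w*1.9),int(h*2.3*1.9/1.9))))
    for nm,cx,cy in(("near loop",.552,-.055),("box loop",.674,.198)):
        k=(abs(P[...,0]-cx)<.04)&(abs(P[...,1]-cy)<.04)&(P[...,2]>.052)&(P[...,2]<.07);v=P[k]
        if len(v)>8:
            r=cv2.minAreaRect(v[:,:2].astype(np.float32)*1000);print(n,nm,len(v),np.round(r[0],1),np.round(r[1],1),round(r[2],1),np.percentile(v[:,2],90).round(4))
    k=(abs(P[...,0]-.5)<.06)&(abs(P[...,1]+.045)<.05)&(P[...,2]>.009)&(P[...,2]<.016)
    k=cv2.morphologyEx(k.astype(np.uint8),cv2.MORPH_OPEN,np.ones((5,5)))>0
    r=cv2.minAreaRect(P[k][:,:2].astype(np.float32)*1000);print(n,"plate",np.round(r[0],1),np.round(r[1],1),round(r[2],1))
cv2.imwrite("pics/v3.png",np.hstack(im)[:,:,::-1])
```

```text
top near loop 36 [552.  -55.2] [18.8 11.5] 78.2 0.0616
top box loop 46 [671.  194.1] [18.8 12.8] 88.8 0.0667
top plate [488.5 -24.7] [11.  10.7] 1.8
scene near loop 59 [552.3 -55.3] [20.1 11.6] 75.8 0.061
scene box loop 65 [671.8 193.8] [12.1 21. ] 4.8 0.0656
scene plate [490.  -42.2] [58.8 57.1] 75.1
```

View pics/v3.png

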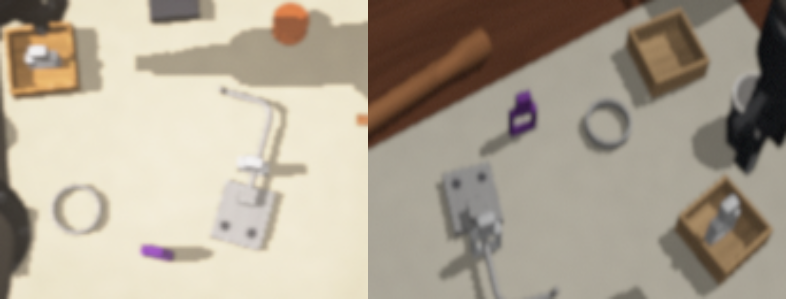

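The views show loop one standing in the far box (40,57 left view). Loop two is still near the riser (255,162), and the hook hasn't moved.

```bash
python3 -m pendant '[4,2,-3,0,4, 4,4,-6,0,8, 4,6.5,-9.5,0,12, 4,9,-13,0,16, 4,11.5,-17,0,20, 4,14,-20.5,0,22.6, 4,15.6,-23.1,1,22.6, 4,15.6,-23.1,3,22.6, 4,15.6,-23.1,5,22.6, 4,15.6,-23.1,5,22.6]'; python3 -c "
from h import *
go(.5522,-.0553,.063,75.7)"
```

```text
time_s: 9.3
ee_pos: [0.5514, -0.0546, 0.1147]
tcp_rot: [0.124, 0.992, -0.0, -0.002]
contact_force: [0.8, -0.3, -0.4]
finger_gap: 0.04
grasp_force: 0.0
tcp [ 0.5514 -0.0546  0.1147] tooly 75.7 t 9.3 -> shift [-0.11 -0.04  5.17] turn 0.0
```

```bash
python3 -m pendant '[4,-0.1,-0.1,2,0, 4,-0.1,-0.1,4,0, 4,-0.1,-0.1,5.1,0, 4,-0.1,-0.1,5.1,0, 4,-0.1,-0.1,5.1,0, 1,-0.1,-0.1,5.1,0, 1,-0.1,-0.1,5.1,0, 1,-0.1,-0.1,5.1,0, 1,-0.1,-0.1,5.1,0, 1,-0.1,-0.1,5.1,0]' 60; python3 -m pendant '[1,0,0,-0.3,0, 1,0,0,-0.6,0, 1,0,0,-0.6,0, 1,-0.5,0,-0.6,0, 1,-1.1,0,-0.6,0, 1,-1.9,0,-0.6,0, 1,-2.8,0,-0.6,0, 1,-3.7,0,-0.6,0, 1,-4.6,0,-0.6,0, 1,-5.4,0,-0.6,0]'; python3 -c "
from h import *
go(.6094,-.0739,.07,75.7)"
```

```text
time_s: 10.3
ee_pos: [0.5546, -0.0559, 0.0665]
tcp_rot: [0.124, 0.992, 0.0, 0.001]
contact_force: [-0.0, -0.5, 7.2]
finger_gap: 0.018
grasp_force: 58.8
time_s: 11.3
ee_pos: [0.607, -0.0694, 0.0712]
tcp_rot: [0.124, 0.992, -0.0, 0.0]
contact_force: [-0.1, 0.3, 0.3]
finger_gap: 0.0182
grasp_force: 58.8
tcp [ 0.607  -0.0694  0.0712] tooly 75.7 t 11.3 -> shift [-0.34 -0.37  0.12] turn 0.0
```

```bash
python3 -m pendant '[1,-0.5,-0.3,-0.1,-8.5, 1,-0.85,-0.3,-0.1,-17, 1,-1.1,-0.2,-0.1,-25.5, 1,-1.35,-0.1,-0.1,-34, 1,-1.55,0.1,-0.1,-42.5, 1,-1.75,0.3,-0.1,-51, 1,-1.9,0.5,-0.1,-59.5, 1,-2,0.75,-0.1,-68, 1,-2.1,1,-0.1,-76.5, 1,-2.15,1.3,-0.1,-85]'; python3 -c "
from h import *
go(.6,-.07,.067,165.7)"
```

```text
time_s: 12.3
ee_pos: [0.6305, -0.0623, 0.0722]
tcp_rot: [-0.581, 0.814, -0.0, -0.0]
contact_force: [-0.2, 0.2, -0.5]
finger_gap: 0.0185
grasp_force: 58.8
tcp [ 0.6305 -0.0623  0.0722] tooly 161.0 t 12.3 -> shift [1.72 2.64 0.52] turn -4.7
```

Same state as the first loop at this point, so I repeat the slide-off and carry on to the near box.

```bash
python3 -m pendant '[1,-0.5,0,0,-4.6, 1,-1.2,0.1,0,-4.6, 1,-2,0.2,0,-4.6, 1,-3,0.25,0,-4.6, 1,-4,0.3,0,-4.6, 1,-5,0.4,0,-4.6, 1,-6,0.5,0,-4.6, 1,-7,0.55,0,-4.6, 1,-8,0.65,0,-4.6, 1,-9,0.7,0,-4.6]'; python3 -c "
from h import *
print(get_state()['contact_force']);go(.461,.264,.15,98)"
```

```text
time_s: 13.3
ee_pos: [0.6534, 0.0263, 0.0723]
tcp_rot: [-0.611, 0.792, 0.0, -0.0]
contact_force: [-0.9, -0.2, -0.4]
finger_gap: 0.0184
grasp_force: 58.8
[-0.8712301  -0.18231835 -0.44330033]
tcp [0.6534 0.0263 0.0723] tooly 165.3 t 13.3 -> shift [-18.12  24.64  -7.77] turn 67.3
```

```bash
python3 -m pendant '[1,0,0,-3,0, 1,-1,1.4,-6,8, 1,-3.5,4.8,-8,16, 1,-6.5,8.8,-8,24, 1,-9.5,12.9,-8,32, 1,-12.5,17,-8,40, 1,-15.5,21,-8,48, 1,-18.1,24.6,-8,56, 1,-18.1,24.6,-7,64, 1,-18.1,24.6,-5,67]'; python3 -c "
from h import *
go(.461,.264,.073,98)"
```

```text
time_s: 14.3
ee_pos: [0.4608, 0.266, 0.1236]
tcp_rot: [-0.072, 0.997, 0.001, 0.002]
contact_force: [-1.1, 0.0, -1.9]
finger_gap: 0.018
grasp_force: 58.9
tcp [0.4608 0.266  0.1236] tooly 98.3 t 14.3 -> shift [ 0.03 -0.22  5.05] turn 0.3
```

```bash
python3 -m pendant '[1,0,-0.2,2,0, 1,0,-0.2,4,0, 1,0,-0.2,5,0, 1,0,-0.2,5,0, 4,0,-0.2,5,0, 4,0,-0.2,5,0, 4,0,-0.2,4,0, 4,0,-0.2,1,0, 4,0,-0.2,-3,0, 4,0,-0.2,-7,0]'
python3 - <<'E'
from h import *
for n in("top","scene"):
    p,d=snapshot(n);P=depthpts(n,d);np.savez(n+"2.npz",p=p,d=d)
    for nm,cx,cy in(("B loop",.461,.264),("A loop",.674,.198)):
        k=(abs(P[...,0]-cx)<.03)&(abs(P[...,1]-cy)<.03)&(P[...,2]>.052)&(P[...,2]<.07);v=P[k]
        print(n,nm,len(v),np.median(v,0) if len(v) else 0)
    for nm,cx,cy,lo,hi in(("plate",.498,-.0455,.009,.0165),("riser",.519,-.051,.021,.032)):
        k=(abs(P[...,0]-cx)<.05)&(abs(P[...,1]-cy)<.05)&(P[...,2]>lo)&(P[...,2]<hi)
        k=cv2.morphologyEx(k.astype(np.uint8),cv2.MORPH_OPEN,np.ones((4,4)))>0
        if k.sum()>5:
            r=cv2.minAreaRect(P[k][:,:2].astype(np.float32)*1000);print(n,nm,k.sum(),np.round(r[0],1),np.round(r[1],1),round(r[2],1))
T=np.load("top2.npz")['p'];S=np.load("scene2.npz")['p']
a=cv2.resize(T[155:245,230:350],None,fx=5,fy=5,interpolation=2);b=cv2.resize(S[155:255,200:240+0+40],None,fx=2.5,fy=4.5,interpolation=2)
cv2.imwrite("pics/v4.png",np.hstack([a,b])[:,:,::-1])
go(.519,-.051,.13,75.7)
E
```

```text
time_s: 15.3
ee_pos: [0.4611, 0.2606, 0.1944]
tcp_rot: [-0.073, 0.997, 0.0, -0.0]
contact_force: [1.6, 0.7, 0.1]
finger_gap: 0.0402
grasp_force: 0.0
top B loop 43 [0.45779806 0.25822476 0.06360527]
top A loop 41 [0.67113416 0.19418617 0.06340227]
top plate 119 [448.1 -43. ] [ 36.2 152.3] 77.6
top riser 20 [444.9 -47.5] [149.9   8.1] 0.7
scene B loop 56 [0.46031033 0.25737409 0.06236033]
scene A loop 66 [0.67308986 0.19170052 0.06325736]
scene plate 453 [ 706.8 -150.6] [ 57.9 557.3] 62.8
scene riser 78 [521.8 -47.1] [24.  22.2] 85.1
tcp [0.4644 0.2627 0.1987] tooly 98.3 t 15.4 -> shift [ -0.8  -31.87   6.71] turn 22.6
```

View pics/v4.png

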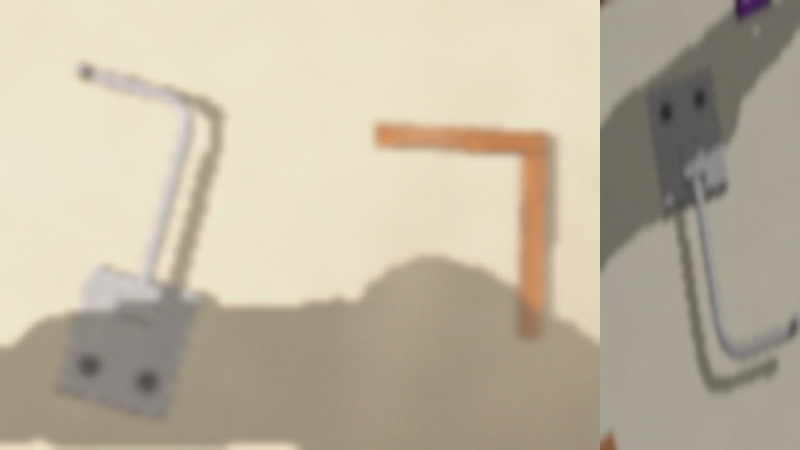

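The crop shows the bare hook, its plate at (125,345) and tip at (85,70), unmoved. The stop's corner is at (525,150). Depth readings put both loops upright in their boxes. Next I grip the riser.

```bash
python3 -m pendant '[4,0,-4,0,4, 4,0,-8,0,8, 4,-0.2,-12,0,12, 4,-0.4,-16,0,16, 4,-0.5,-20,1,20, 4,-0.6,-24,3,22.6, 4,-0.7,-28,5,22.6, 4,-0.8,-31.5,7,22.6, 4,-0.8,-31.9,8,22.6, 4,-0.8,-31.9,8,22.6]'; python3 -c "
from h import *
go(.5193,-.0509,.036,75.7)"
```

```text
time_s: 16.4
ee_pos: [0.5145, -0.0547, 0.1113]
tcp_rot: [0.126, 0.992, -0.0, -0.001]
contact_force: [-0.2, 0.8, -0.3]
finger_gap: 0.0397
grasp_force: 0.0
tcp [ 0.5145 -0.0547  0.1113] tooly 75.6 t 16.4 -> shift [-0.39  0.5   7.53] turn -0.1
```

```bash
python3 -m pendant '[4,-0.4,0.5,2,0, 4,-0.4,0.5,5,0, 4,-0.4,0.5,7,0, 4,-0.4,0.5,7.5,0, 4,-0.4,0.5,7.5,0, 4,-0.4,0.5,7.5,0, 1,-0.4,0.5,7.5,0, 1,-0.4,0.5,7.5,0, 1,-0.4,0.5,7.5,0, 1,-0.4,0.5,7.5,0]' 60; python3 -c "
from h import *
go(.5193,-.0509,.036,75.7);print(get_state()['contact_force'])"
```

```text
time_s: 17.4
ee_pos: [0.5215, -0.0497, 0.0387]
tcp_rot: [0.124, 0.992, 0.0, 0.001]
contact_force: [-1.4, 0.4, 8.8]
finger_gap: 0.0181
grasp_force: 58.8
tcp [ 0.5215 -0.0497  0.0387] tooly 75.7 t 17.4 -> shift [ 0.18 -0.17  0.27] turn 0.0
[-1.4344608   0.37570124  8.76875681]
```

```bash
python3 -m pendant '[1,0,-0.2,0,-3, 1,-0.3,-1,0,-6, 1,-0.8,-2.2,0,-9, 1,-1.5,-4,0,-12, 1,-2.2,-6,0,-12.8, 1,-3,-8,0,-12.8, 1,-3.8,-10,0,-12.8, 1,-4.6,-12,0,-12.8, 1,-5.3,-13.4,0,-12.8, 1,-5.6,-14,0,-12.8]'
python3 - <<'E'
from h import *
go(.5803,-.2112,.037,88.5);print(get_state()['contact_force'])
for n in("top","scene"):
    p,d=snapshot(n);np.savez(n+"3.npz",p=p,d=d)
S=np.load("scene3.npz")['p']
cv2.imwrite("pics/v5.png",cv2.resize(S[190:310,120:280],None,fx=5,fy=5,interpolation=2)[:,:,::-1])
E
```

```text
time_s: 18.4
ee_pos: [0.5412, -0.1992, 0.0387]
tcp_rot: [0.013, 1.0, 0.001, 0.001]
contact_force: [-2.8, 9.1, 11.9]
finger_gap: 0.018
grasp_force: 60.2
tcp [ 0.5412 -0.1992  0.0387] tooly 88.5 t 18.4 -> shift [-3.94 -1.1   0.18] turn -0.0
[-2.75361737  9.12673637 11.9132022 ]
```

View pics/v5.png

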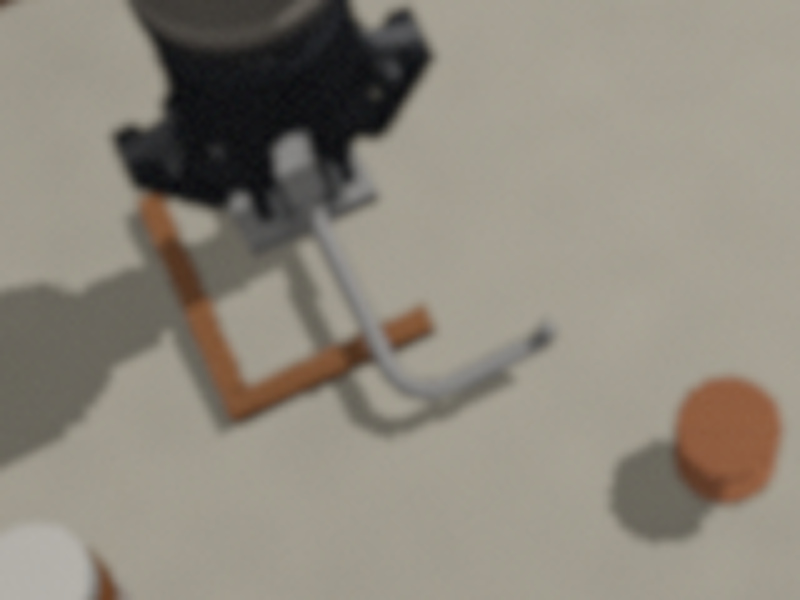

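The crop shows the hook gripped and squared up, with its rod passing over the front wall at (370,345). The plate's front edge runs (252,245) to (375,192), and the stop's inner corner is near (243,385). Next I push gently into the corner.

```bash
python3 -m pendant '[1,-0.8,-0.2,0,0, 1,-1.8,-0.5,0,0, 1,-2.8,-0.9,0,0, 1,-3.7,-1.3,0,0, 1,-4.4,-1.6,0,0, 1,-4.8,-1.9,0,0, 1,-5,-2.1,0,0, 1,-5.1,-2.3,0,0, 1,-5.2,-2.4,0,0, 1,-5.2,-2.4,0,0]'
python3 - <<'E'
from h import *
go(.5923,-.2232,.037,88.5);print(get_state()['contact_force'],get_state()['ft_torque'])
E
```

```text
time_s: 19.5
ee_pos: [0.5905, -0.2223, 0.0388]
tcp_rot: [0.012, 1.0, 0.002, -0.002]
contact_force: [-8.7, 6.4, 14.8]
finger_gap: 0.0179
grasp_force: 60.5
tcp [ 0.5905 -0.2223  0.0388] tooly 88.6 t 19.5 -> shift [-0.18 -0.08  0.18] turn 0.1
[-8.73667352  6.35924486 14.80249374] [ 1.43266945  1.73505876 -0.04237119]
```

```bash
python3 -m pendant '[1,-0.1,0,0,0, 1,-0.2,0,0,0, 1,-0.3,0,0,0, 1,-0.3,0,0,0, 1,-0.3,-0.1,0,0, 1,-0.3,-0.2,0,0, 1,-0.3,-0.3,0,0, 1,-0.3,-0.4,0,0, 1,-0.3,-0.4,0,0, 1,-0.3,-0.4,0,0]'
python3 - <<'E'
from h import *
go(.5923,-.2232,.037,88.5);print(get_state()['contact_force'],get_state()['ft_torque'])
p,d=snapshot("scene");np.savez("scene4.npz",p=p,d=d)
cv2.imwrite("pics/v6.png",cv2.resize(p[215:285,130:223],None,fx=8,fy=8,interpolation=2)[:,:,::-1])
E
```

```text
time_s: 20.5
ee_pos: [0.5938, -0.2251, 0.0388]
tcp_rot: [0.012, 1.0, 0.002, -0.001]
contact_force: [-7.3, 9.9, 14.4]
finger_gap: 0.018
grasp_force: 60.4
tcp [ 0.5938 -0.2251  0.0388] tooly 88.6 t 20.5 -> shift [0.15 0.19 0.18] turn 0.1
[-7.33244072  9.8834409  14.43511828] [ 1.97676062  1.57793633 -0.15530337]
```

View pics/v6.png

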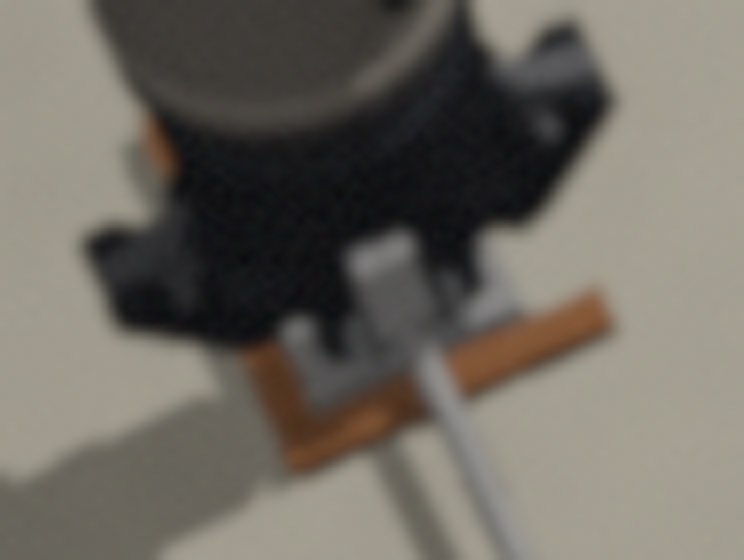

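The plate sits almost in the corner, its front corner at (312,415) against the walls. The force hasn't risen yet, so I keep pushing.

```bash
python3 -m pendant '[1,-0.1,0,0,0, 1,-0.2,0,0,0, 1,-0.3,0,0,0, 1,-0.4,0,0,0, 1,-0.4,-0.1,0,0, 1,-0.4,-0.2,0,0, 1,-0.4,-0.3,0,0, 1,-0.4,-0.4,0,0, 1,-0.4,-0.4,0,0, 1,-0.4,-0.4,0,0]'
python3 - <<'E'
from h import *
go(.5923,-.2232,.037,88.5);print(get_state()['contact_force'],get_state()['ft_torque'])
E
```

```text
time_s: 21.55
ee_pos: [0.5946, -0.2256, 0.0387]
tcp_rot: [0.012, 1.0, 0.005, -0.005]
contact_force: [-17.3, 18.6, 28.0]
finger_gap: 0.018
grasp_force: 61.9
tcp [ 0.5946 -0.2256  0.0387] tooly 88.6 t 21.55 -> shift [0.24 0.24 0.18] turn 0.1
[-17.2827963   18.5881328   28.00220234] [ 3.86600494  3.89024781 -0.24587174]
```

Both walls are now in contact: the forces doubled while the arm barely moved. I relax the push, release and retreat.

```bash
python3 -m pendant '[1,0.2,0.2,0,0, 1,0.4,0.4,0,0, 1,0.4,0.4,0,0, 4,0.4,0.4,0,0, 4,0.4,0.4,0,0, 4,0.4,0.4,-0.5,0, 4,0.4,0.4,-2,0, 4,0.4,0.4,-5,0, 4,0.4,0.4,-9,0, 4,0.4,0.4,-13,0]'; python3 -m pendant '[4,1,3,-3,0, 4,2,7,-4,0, 4,3,11,-4,0, 4,4,15,-4,0, 4,5,19,-4,0, 4,5,23,-4,0, 4,5,27,-4,0, 4,5,30,-4,0, 4,5,30,-4,0, 4,5,30,-4,0]'
python3 - <<'E'
from h import *
im=[]
for n in("top","scene"):
    p,d=snapshot(n);P=depthpts(n,d);np.savez(n+"5.npz",p=p,d=d)
    for nm,cx,cy in(("B loop",.461,.264),("A loop",.674,.198)):
        k=(abs(P[...,0]-cx)<.03)&(abs(P[...,1]-cy)<.03)&(P[...,2]>.052)&(P[...,2]<.07);v=P[k]
        print(n,nm,len(v),np.median(v,0) if len(v) else 0)
    x,y,w,h=(270,150,80,100) if n=="top" else(130,200,80,100)
    im.append(cv2.resize(p[y:y+h,x:x+w],None,fx=5,fy=6,interpolation=2)[:,:,::-1])
cv2.imwrite("pics/v7.png",np.hstack(im));print(get_state()["ee_pos"])
E
```

```text
time_s: 22.55
ee_pos: [0.5944, -0.2291, 0.1696]
tcp_rot: [0.013, 1.0, -0.0, 0.0]
contact_force: [1.2, -0.0, 1.1]
finger_gap: 0.04
grasp_force: 0.0
time_s: 23.55
ee_pos: [0.5526, 0.0727, 0.2082]
tcp_rot: [0.012, 1.0, -0.0, 0.001]
contact_force: [0.0, -1.2, 0.2]
finger_gap: 0.0401
grasp_force: 0.0
top B loop 45 [0.45769323 0.25897723 0.0631672 ]
top A loop 0 0
scene B loop 56 [0.46010275 0.25738096 0.06212311]
scene A loop 67 [0.67355673 0.19177207 0.06344322]
[0.55257632 0.07078493 0.20788685]
```

View pics/v7.png

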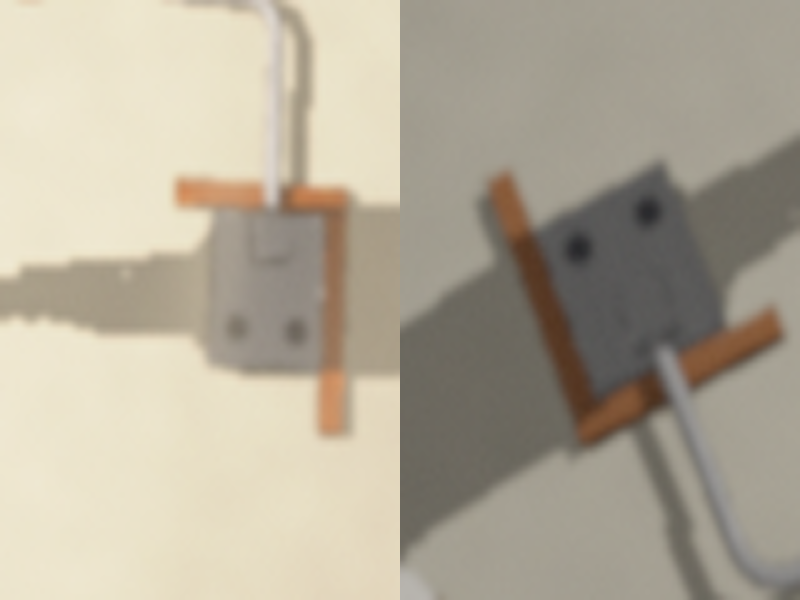

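Both views show the plate flush against both walls, with its inner corner at about (323,210) in the left view, and square to the stop. The rod reaches over the far wall. Both loops stand in their boxes.

```bash
python3 -c "
from workcell import *
print(sign_off())"
```

```text
the job is handed in; nothing more can be done
None
```

I handed the job in at about 24 s: one loop stands in each box, and the bare hook sits flush and square in the stop's corner with its rod over the far wall; I got no verdict back.

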